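# Sweep the measured bushes off the inspection board into the empty bin

## Task

The four steel bushes on the inspection board have been measured: sweep them along the board with your fingertips, over its open end, into the empty bin, not back among the unmeasured ones in the full bin at the other end. Only push them, never grip, pick up or carry them, and leave the loupe, the setting master and the gauge block where they are on the board.

Things in the scene. Friction and masses are not known exactly. Their poses are not given: they have to be found in the camera images.
- board: inspection board, fixed: flat plate with a dark rubber surface, 260 mm (x) x 320 mm (y), top 50 mm above the table. Origin on the table under its centre, z up. Each long side (x = +-127 mm) has a lip 6 mm wide, 6 mm above the top; both ends (y = +-160 mm) are open drop-off edges. Within 9 degrees of square to the robot
- catch_bin: EMPTY blue open bin lined with grey felt, fixed: 250 (x) x 130 (y) x 40 mm high, walls 3 mm, lining 6 mm above the table; axes parallel to the board's. At the board's +y or -y end, centre 213 mm from the board's centre: its near wall is tucked 12 mm under the open edge, so what slides off that end drops into it. Origin: underside, centre
- stock_bin: same blue bin at the board's other end, FULL of some two dozen bushes not yet measured (fixed in it, up to 38 mm above the table). Centre 213 mm from the board's centre. Origin: underside, centre
- bush1: steel bush to be swept, a loose plain ring: 26 mm outside, 14 mm bore, 16 mm high, about 50 g, standing on its flat end on the board. Origin: its centre, 8 mm above the board top; z along the bore. The four bushes stand two by two in two lines along the board's length, 55 to 80 mm either side of its middle line, 50 to 110 mm either side of its centre
- bush2: steel bush to be swept, a loose plain ring: 26 mm outside, 14 mm bore, 16 mm high, about 50 g, standing on its flat end on the board. Origin: its centre, 8 mm above the board top; z along the bore. The four bushes stand two by two in two lines along the board's length, 55 to 80 mm either side of its middle line, 50 to 110 mm either side of its centre
- bush3: steel bush to be swept, a loose plain ring: 26 mm outside, 14 mm bore, 16 mm high, about 50 g, standing on its flat end on the board. Origin: its centre, 8 mm above the board top; z along the bore. The four bushes stand two by two in two lines along the board's length, 55 to 80 mm either side of its middle line, 50 to 110 mm either side of its centre
- bush4: steel bush to be swept, a loose plain ring: 26 mm outside, 14 mm bore, 16 mm high, about 50 g, standing on its flat end on the board. Origin: its centre, 8 mm above the board top; z along the bore. The four bushes stand two by two in two lines along the board's length, 55 to 80 mm either side of its middle line, 50 to 110 mm either side of its centre
- loupe: bystander: small white magnifying loupe with a black ring, waisted, 30 mm in diameter and 38 mm high, standing loose on the middle line of the board (within 5 mm of it), between the two lines of bushes. Origin: underside, centre
- master: bystander: stepped steel setting master, 30 mm foot, 20 mm and 14 mm steps, 40 mm high, standing loose on the other half of the board's middle line (within 5 mm of it). Origin: underside, centre
- gauge_block: bystander: flat steel gauge block, 20 (x) x 35 (y) x 9 mm high, lying loose near the board's centre (within 5 mm of its middle line and 12 mm of its centre lengthwise, long side nearly along the board). Origin: underside, centre
There are look-alikes about, which are no part of the job. Leave any blue look-alike of the bush1 alone.

How it is judged:
At the end, for the whole second after the job is handed in: All four bushes lie inside the empty bin (centre within its inner walls and under 48 mm above the table, any way up); the loupe and the setting master stand upright, and they and the gauge block are within 12 mm of where they were (x of bush1 in the frame of catch_bin between -0.122 and 0.122 m and y of bush1 in the frame of catch_bin between -0.062 and 0.062 m and z of each of bush1, bush2, bush3, bush4 in the frame of catch_bin below 0.048 m and x of bush2 in the frame of catch_bin between -0.122 and 0.122 m and y of bush2 in the frame of catch_bin between -0.062 and 0.062 m and x of bush3 in the frame of catch_bin between -0.122 and 0.122 m and y of bush3 in the frame of catch_bin between -0.062 and 0.062 m and x of bush4 in the frame of catch_bin between -0.122 and 0.122 m and y of bush4 in the frame of catch_bin between -0.062 and 0.062 m and distance of each of loupe, master, gauge_block from where it was at the start of the episode below 0.012 m and angle between each of loupe, master's own z axis and vertical below 0.3 rad); the robot touches nothing.
It fails at once if a bush was gripped or pressed hard (over 15 N from the fingers; sweeping takes about 1 N) (contact force between the fingers and bush1 above 15 N or contact force between the fingers and bush2 above 15 N or contact force between the fingers and bush3 above 15 N or contact force between the fingers and bush4 above 15 N).
It fails at once if a bush fell among the unmeasured ones in the full bin ((x of bush1 in the frame of stock_bin between -0.122 and 0.122 m and y of bush1 in the frame of stock_bin between -0.062 and 0.062 m and z of bush1 in the frame of stock_bin below 0.048 m) or (x of bush2 in the frame of stock_bin between -0.122 and 0.122 m and y of bush2 in the frame of stock_bin between -0.062 and 0.062 m and z of bush2 in the frame of stock_bin below 0.048 m) or (x of bush3 in the frame of stock_bin between -0.122 and 0.122 m and y of bush3 in the frame of stock_bin between -0.062 and 0.062 m and z of bush3 in the frame of stock_bin below 0.048 m) or (x of bush4 in the frame of stock_bin between -0.122 and 0.122 m and y of bush4 in the frame of stock_bin between -0.062 and 0.062 m and z of bush4 in the frame of stock_bin below 0.048 m)).
It fails at once if a bush was picked up: raised more than 14 mm off the board (height (world z) of any of bush1, bush2, bush3, bush4 above 0.072 m).
It fails at once if a bush was carried out over a bin: still at board height 40 mm or more past the board's edge, instead of dropping at the edge ((height (world z) of bush1 above 0.055 m and (y of bush1 in the frame of board above 0.2 m or y of bush1 in the frame of board below -0.2 m)) or (height (world z) of bush2 above 0.055 m and (y of bush2 in the frame of board above 0.2 m or y of bush2 in the frame of board below -0.2 m)) or (height (world z) of bush3 above 0.055 m and (y of bush3 in the frame of board above 0.2 m or y of bush3 in the frame of board below -0.2 m)) or (height (world z) of bush4 above 0.055 m and (y of bush4 in the frame of board above 0.2 m or y of bush4 in the frame of board below -0.2 m))).
It fails at once if the loupe, setting master or gauge block was shifted by more than 12 mm, or the loupe or master tipped (not (distance of each of loupe, master, gauge_block from where it was at the start of the episode below 0.012 m and angle between each of loupe, master's own z axis and vertical below 0.3 rad)).
It also fails if it takes over 64 s, if anything falls off the work surface, if the arm or the gripper's body presses on something with over 40 N, if the wrist force passes 120 N, or if a joint passes its speed limit or range.

## Robot

A 6-joint arm with a two-finger parallel gripper is mounted at the origin on the work surface. World frame = base frame: x ahead of the robot, y to its left, z up, the work surface at z = 0. Lengths are in m, angles in rad, forces in N, time in s.
With the tool pointing down it reaches from about 0.375 to 0.825 m from the base axis. Payload 5.5 kg.
Tool frame: the origin (TCP) lies on the centre line of the jaws, within the pads' length; the fingertips stand 25 mm ahead of it and the grasp point (between the pads) lies 6 mm ahead of it (robot.tip_extent is the distance from the TCP to the fingertips, in m); z points along the fingers, y is the line along which they close (so a half turn about z gives the same grasp; the last joint's range is limited). The gripper opens to 85 mm and grips with 20 to 120 N. Pads are 22 mm wide; open, the fingers measure 114 mm over their backs; the gripper's body (76 mm by 85 mm) begins 54 mm behind the grasp point. The pads swing forward as they close: fully open they stand 13 mm farther back than shut.
Start: joints at [-1.323, 0.314, -0.047, 1.21, 0, 1.571], TCP at [0.147, -0.582, 0.227] pointing down, gripper open.
Joint ranges: [-2.67, 2.67], [-0.69, 1.73], [-1.03, 1.25], [-2.08, 2.16], [-1.42, 1.45], [-3.14, 3.14]. Speed limits (rad/s): [2.39, 2.39, 3.01, 3.14, 3.14, 3.14].

## Interface

Orientations are given as a rotation vector (axis times angle).
In Python, from rig import observe, camera, calibration, order, robot gives the robot as it stands.
- The arm moves only by the tool jog_arm, never from a script. Its argument "increments" is a list of rows, each an object with "delta_pos": the shift along the tool's x, y, z in m, a list of three; "roll": the turn about the tool's z in rad. In form: [{"delta_pos": [tx, ty, tz], "roll": roll}, ...]. A call has 1 to 8 rows; each row shifts and turns the commanded pose from where the row before left it, along the tool's axes as they then stand; what a row does not reach is not made up. A row lasts 1/8 s, in which the tool goes at most 62.5 mm and 10.7 degrees, less where a joint would pass 70% of its speed; a pose out of reach is approached as far as the arm can. A call is refused whole if a number of a shift passes 0.0625 or a number of a turn 0.188, either way. A call with a gripper value outside its range is refused whole. "gripper" is the closure in counts, from 0 (fully open) to 255 (shut), set as the call begins (left out, the last holds). The fingers move at their own pace and stop on an object; "squeeze" is the grip in N (left out, the last holds). Time passes only in rows, so rows that do not move let the fingers close. It gives the time, the measured TCP pose, the force, the opening and the grip force at its end, in the units of the state.
- observe(): the state, without advancing time (a new reading comes with each control period).
- camera(name): name is "scene" or "top" or "wrist"; returns the picture (480x640x3 uint8, blue, green, red); there is no depth.
- calibration(name): a dict with "fx", "fy", "cx", "cy" (pixels), "camera_from_world" (4x4, takes a point from world to camera coordinates); the wrist camera has in their place "hand_eye" (4x4, takes a point from camera to tool coordinates, whose origin is the TCP and whose axes are the flange's). Camera axes: x right, y down, z forward; pixel columns grow to the right and rows downward; lengths in m; the calibration is good to about 2 mm. The wrist camera is an equidistant fisheye: a pixel r from the principal point sees the ray r / f radians off the axis. A picture is of the moment at which its call begins: read the wrist's pose just before it. calibration takes no time and is no camera call.
- order.job_done(): hands the job in; it is judged then, once.
The state is a dict: "clock": time; "joints": joint angles; "joint_velocities": joint speeds; "joint_torque": joint torques, N m; "eef_pos": TCP position; "tool_rot": TCP orientation; "wrist_force": force on the tool from outside, world axes, zero at the start; "moment": the same for the moment, N m; "width": finger opening in m; "finger_force": force on a finger pad.
Only numpy, scipy, OpenCV 4.12 (cv2) and the standard library are available. Lean on these libraries where they do the work, as an engineer would, in place of code of your own. Each camera call takes 0.05 s, during which the arm holds its last target. There are 200 camera calls.

## Working session

There is one attempt and no reset: what is moved stays moved. The work goes in short steps, Python scripts to look and compute and a tool call to move; the robot and the scene stay as the last step left them, time stands still between calls to the robot, and variables do not carry over. Pictures are saved under pics/ and viewed, at most 10 in all, crops included, and the job is handed in when it is done.

Besides the shell and the picture viewer there is one more tool, called after "Request:" in YAML: its name, and indented under it one key for each argument. jog_arm: Moves the arm, as the interface text tells. Its arguments: {"type":"object","properties":{"increments":{"type":"array"},"gripper":{"type":"number"},"squeeze":{"type":"number"}},"required":["increments"]}

```bash
mkdir -p pics && python3 - <<'E'
from rig import observe,camera,calibration
import cv2,numpy as np
s=observe();print({k:np.round(v,3).tolist() for k,v in s.items()})
for n in("top","scene"):
    im=camera(n);cv2.imwrite(f"pics/{n}0.png",im)
    c=calibration(n);print(n,c['fx'],c['cx'],c['cy'],np.round(c['camera_from_world'],3).tolist())
E
```

```text
{'clock': 0.0, 'joints': [-1.323, 0.314, -0.048, 1.21, 0.0, 1.571], 'joint_velocities': [0.001, 0.0, 0.001, -0.0, 0.001, 0.0], 'joint_torque': [-0.001, -53.959, 33.975, 0.019, 0.0, -0.0], 'eef_pos': [0.147, -0.581, 0.226], 'tool_rot': [-3.116, -0.388, 0.0], 'wrist_force': [-0.118, 0.135, 0.223], 'moment': [-0.05, -0.011, 0.006], 'finger_force': 0.0, 'width': 0.085}
top 500.23988606106644 319.7835562492237 228.55240361011863 [[0.018, -1.0, -0.025, 0.025], [-0.995, -0.015, -0.103, 0.516], [0.103, 0.027, -0.994, 0.704], [0.0, 0.0, 0.0, 1.0]]
scene 504.84388344621635 316.45362340631414 246.98682187816266 [[0.416, 0.909, -0.011, -0.231], [0.627, -0.296, -0.721, -0.267], [-0.659, 0.294, -0.693, 1.109], [0.0, 0.0, 0.0, 1.0]]
```

View pics/top0.png

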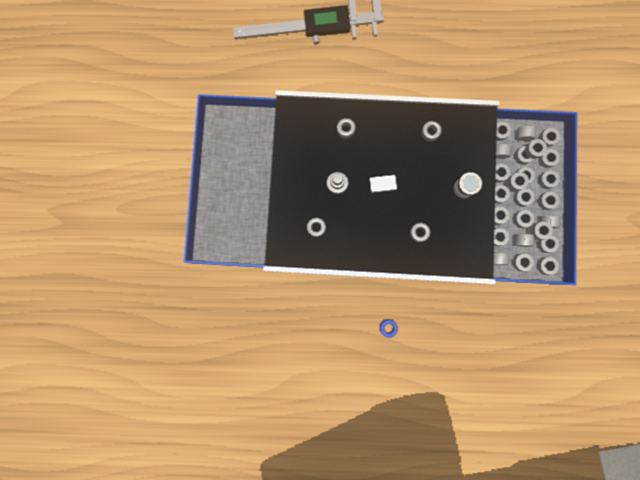

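View pics/scene0.png

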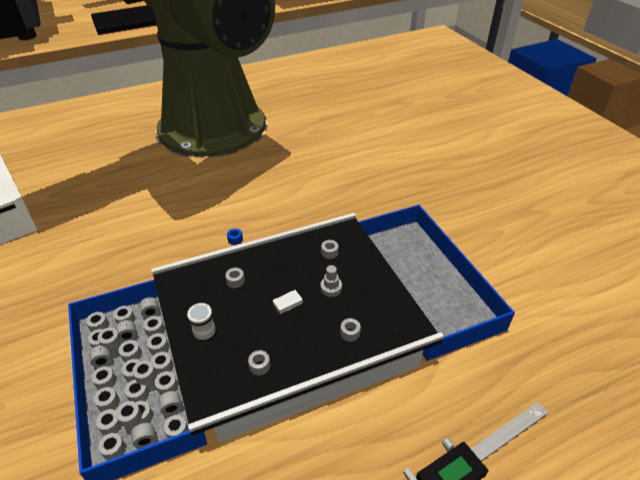

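Top view: empty bin on the left (+y), full bin on the right (-y). The bushes are at px (346,127), (432,130), (316,227) and (420,232), with the master at (337,183), block at (383,183) and loupe at (470,183). The blue ring on the table at (388,328) is the look-alike, so I'll leave it alone.

```bash
cat > h.py <<'E'
import numpy as np,cv2
from rig import calibration
def ray(n,uv,z):
    c=calibration(n);T=np.array(c['camera_from_world']);R=T[:3,:3];o=-R.T@T[:3,3]
    uv=np.atleast_2d(uv).astype(float)
    d=np.c_[(uv[:,0]-c['cx'])/c['fx'],(uv[:,1]-c['cy'])/c['fy'],np.ones(len(uv))]@R
    return o+d*((z-o[2])/d[:,2])[:,None]
E
python3 - <<'E'
from h import *
from rig import robot
print('tip',robot.tip_extent)
for n,poly in(("top",[(276,92),(498,103),(495,282),(264,268)]),("scene",[(153,270),(356,215),(441,336),(190,428)])):
    im=cv2.imread(f"pics/{n}0.png");g=im.max(2)
    m=np.zeros(g.shape,np.uint8);cv2.fillPoly(m,[np.array(poly)],255);m=cv2.erode(m,np.ones((13,13)))
    b=((g>80)&(m>0)).astype(np.uint8)
    cs,_=cv2.findContours(b,cv2.RETR_EXTERNAL,cv2.CHAIN_APPROX_NONE)
    for c in cs:
        a=cv2.contourArea(c)
        if a<60: continue
        x,y,w,h=cv2.boundingRect(c);q=(x+(w-1)/2,y+(h-1)/2)
        print(n,q,w,h,a,ray(n,q,.058)[0].round(4)[:2])
    P=ray(n,poly,.056)[:,:2];print('corners',P.round(3).tolist(),P.mean(0).round(4))
    print([np.linalg.norm(P[i]-P[(i+1)%4]).round(4) for i in range(4)])
    for i in range(4): d=P[(i+1)%4]-P[i];print(np.degrees(np.arctan2(d[1],d[0])).round(2),end=' ')
    print()
E
```

```text
tip 0.025
top (420.5, 231.5) 20 20 276.0 [ 0.5104 -0.1069]
top (316.0, 226.5) 19 20 270.5 [0.5152 0.0386]
top (383.0, 183.0) 29 19 383.5 [ 0.5782 -0.0546]
top (468.0, 184.5) 29 26 517.5 [ 0.5777 -0.1733]
top (337.0, 182.5) 23 22 362.0 [0.5781 0.0102]
top (431.5, 130.0) 20 19 272.0 [ 0.6555 -0.1229]
top (345.5, 127.0) 20 19 265.0 [ 0.6587 -0.0008]
corners [[0.71, 0.1], [0.697, -0.218], [0.442, -0.209], [0.456, 0.11]] [ 0.5764 -0.0541]
[np.float64(0.3184), np.float64(0.2544), np.float64(0.3196), np.float64(0.2544)]
-92.45 178.03 87.56 -2.23 
scene (258.5, 359.5) 22 20 299.5 [ 0.651  -0.1203]
scene (203.0, 329.0) 23 19 247.5 [ 0.5786 -0.1685]
scene (350.5, 326.5) 20 18 252.5 [0.6541 0.0021]
scene (199.0, 312.5) 25 20 370.5 [ 0.5504 -0.1661]
scene (287.5, 301.5) 30 24 386.5 [ 0.5822 -0.0546]
scene (330.5, 283.0) 22 19 247.0 [0.5767 0.0113]
scene (234.0, 274.0) 19 15 191.0 [ 0.5041 -0.1035]
scene (329.5, 246.0) 18 13 160.5 [0.51   0.0419]
corners [[0.446, -0.205], [0.462, 0.111], [0.714, 0.098], [0.7, -0.217]] [ 0.5804 -0.0531]
[np.float64(0.317), np.float64(0.2519), np.float64(0.3152), np.float64(0.2548)]
87.03 -3.03 -92.44 177.37
```

Request:
jog_arm:
  increments:
    - {"delta_pos":[0.0354,-0.0338,0],"roll":0}
    - {"delta_pos":[0.0354,-0.0338,0],"roll":0}
    - {"delta_pos":[0.0354,-0.0338,0],"roll":0}
    - {"delta_pos":[0.0354,-0.0338,0],"roll":0}
    - {"delta_pos":[0.0354,-0.0338,0],"roll":0}
    - {"delta_pos":[0.0354,-0.0338,0],"roll":0}
    - {"delta_pos":[0.0354,-0.0338,0],"roll":0}
    - {"delta_pos":[0.0354,-0.0338,0],"roll":0}
  gripper: 219

```text
clock: 1.1
eef_pos: [0.3558, -0.2486, 0.2264]
tool_rot: [-3.117, -0.388, 0.0]
wrist_force: [0.9, -0.6, 0.3]
width: 0.0125
finger_force: 0.0
```

Request:
jog_arm:
  increments:
    - {"delta_pos":[0.0354,-0.0338,0],"roll":0}
    - {"delta_pos":[0.0354,-0.0338,0],"roll":0}
    - {"delta_pos":[0.0354,-0.0338,0],"roll":0}
    - {"delta_pos":[0.0354,-0.0338,0],"roll":0}
    - {"delta_pos":[0.0354,-0.0338,0],"roll":0}
    - {"delta_pos":[0.0354,-0.0338,0],"roll":0}
    - {"delta_pos":[0,0,0],"roll":-0.16}
    - {"delta_pos":[0,0,0],"roll":-0.16}

```text
clock: 2.1
eef_pos: [0.5114, -0.0005, 0.226]
tool_rot: [-3.012, -0.89, 0.002]
wrist_force: [-0.2, -0.5, 0.8]
width: 0.0123
finger_force: 0.0
```

Request:
jog_arm:
  increments:
    - {"delta_pos":[0,0,0],"roll":-0.16}
    - {"delta_pos":[0,0,0],"roll":-0.16}
    - {"delta_pos":[0,0,0],"roll":-0.16}
    - {"delta_pos":[0,0,0],"roll":-0.16}
    - {"delta_pos":[0,0,0],"roll":-0.16}
    - {"delta_pos":[0,0,0],"roll":-0.16}
    - {"delta_pos":[0,0,0.04],"roll":0}
    - {"delta_pos":[0,0,0],"roll":0}

```text
clock: 3.1
eef_pos: [0.5089, -0.0014, 0.184]
tool_rot: [-2.266, -2.17, 0.007]
wrist_force: [-1.0, 0.2, 0.3]
width: 0.0122
finger_force: 0.0
```

Request:
jog_arm:
  increments:
    - {"delta_pos":[0,0.002,0.035],"roll":0}
    - {"delta_pos":[0,0,0.035],"roll":0}
    - {"delta_pos":[0,0,0.02],"roll":0}
    - {"delta_pos":[0,0,0.009],"roll":0}
    - {"delta_pos":[0,0,0.004],"roll":0}
    - {"delta_pos":[0,0,0],"roll":0}

```text
clock: 3.85
eef_pos: [0.5142, -0.0015, 0.0843]
tool_rot: [2.268, 2.173, 0.001]
wrist_force: [-0.5, -0.2, -0.4]
width: 0.012
finger_force: 0.0
```

```bash
python3 - <<'E'
from rig import camera
import cv2
cv2.imwrite("pics/s1.png",camera("scene"))
E
```

```text
(no output)
```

View pics/s1.png

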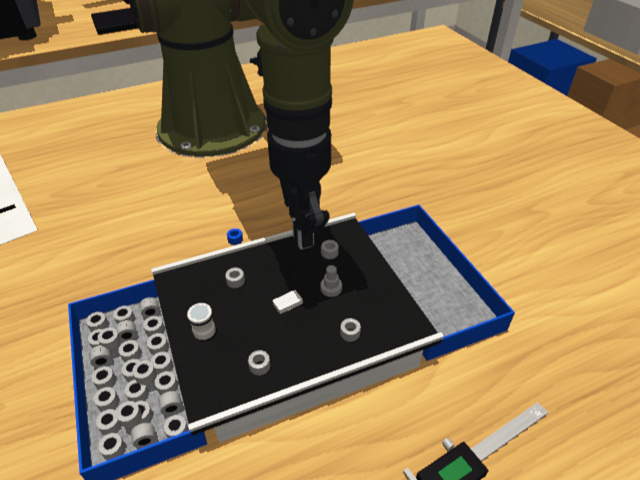

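The fingers are at px (303,240), just behind bush (329,247), and not touching anything.

Request:
jog_arm:
  increments:
    - {"delta_pos":[0,-0.0025,0.005],"roll":0}
    - {"delta_pos":[0.007,0,0],"roll":0}
    - {"delta_pos":[0.007,0,0],"roll":0}
    - {"delta_pos":[0.007,0,0],"roll":0}
    - {"delta_pos":[0.007,0,0],"roll":0}
    - {"delta_pos":[0.008,0,0],"roll":0}
    - {"delta_pos":[0.009,0,0],"roll":0}
    - {"delta_pos":[0.01,0,0],"roll":0}

```text
clock: 4.9
eef_pos: [0.5134, 0.0543, 0.0786]
tool_rot: [-2.269, -2.173, -0.0]
wrist_force: [0.5, 0.3, -0.2]
width: 0.012
finger_force: 0.0
```

```bash
python3 - <<'E'
from rig import camera
import cv2
a=camera("scene")[150:400,200:520];b=camera("top")[80:300,170:520]
a=cv2.resize(a,None,fx=1.5,fy=1.5);b=cv2.resize(b,(480,302))
o=cv2.vconcat([a[:290],b[:300]]);cv2.imwrite("pics/s2.png",o);print(o.shape)
E
```

```text
(590, 480, 3)
```

View pics/s2.png

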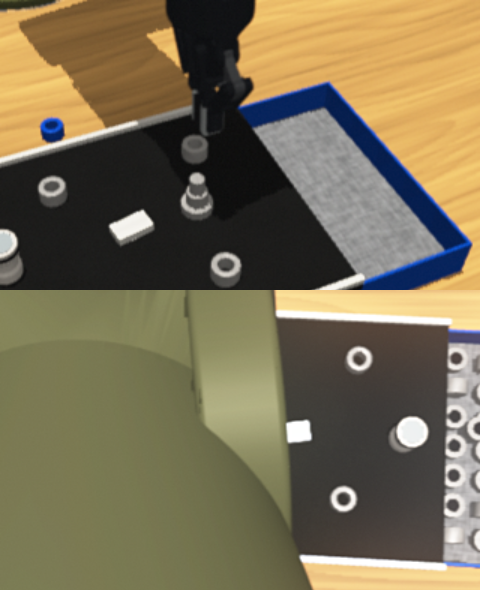

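```bash
python3 - <<'E'
from h import *
from rig import observe,camera
s=observe();p=s['eef_pos'];print(p,s['tool_rot'],s['joints'])
c=calibration("scene");T=np.array(c['camera_from_world'])
def pr(P):
    q=T[:3,:3]@np.array(P)+T[:3,3];return (q[:2]/q[2]*c['fx']+[c['cx'],c['cy']]).round(1)
for z in(.05,.054,.066,.08,.1):print(z,pr([p[0],p[1],z]))
im=camera("scene");crop=cv2.resize(im[190:290,270:400],None,fx=6,fy=6,interpolation=cv2.INTER_CUBIC);crop=cv2.convertScaleAbs(crop,alpha=1.8)
cv2.imwrite("pics/s3.png",crop)
cw=camera("wrist");cv2.imwrite("pics/w3.png",cv2.convertScaleAbs(cw,alpha=1.5))
E
```

```text
[0.51351067 0.05461689 0.07859495] [-2.26726779e+00 -2.17442605e+00 -3.85456633e-04] [ 1.05784276e-01  2.68680141e-01 -4.66177297e-01  8.35839561e-01
  2.72593778e-04  1.71837918e+00]
0.05 [338.2 248.8]
0.054 [338.2 246.9]
0.066 [338.4 241. ]
0.08 [338.6 234. ]
0.1 [338.8 223.6]
```

View pics/s3.png

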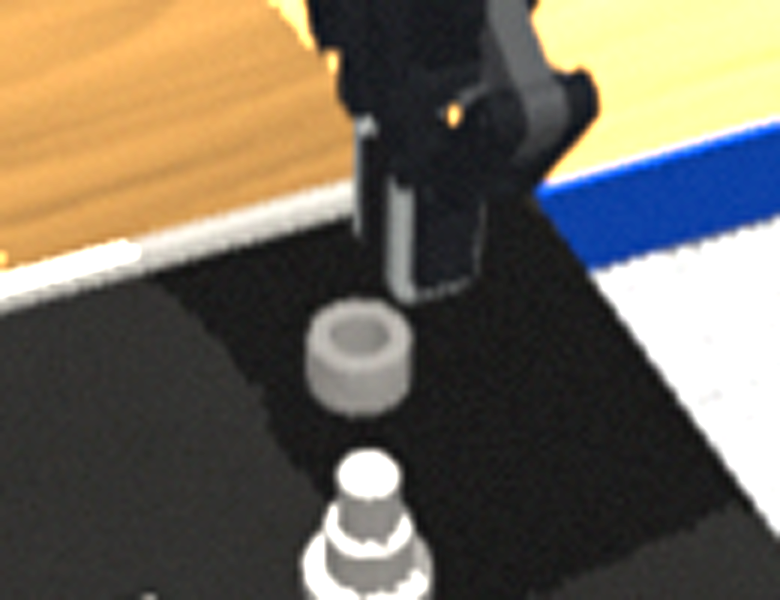

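View pics/w3.png

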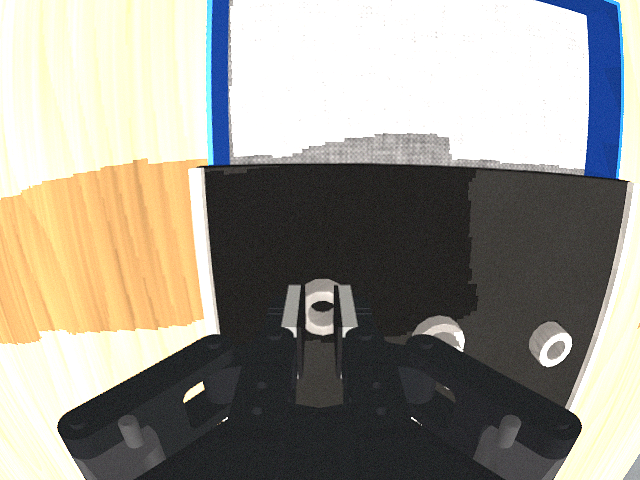

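```bash
python3 - <<'E'
from h import *
from rig import observe
from scipy.spatial.transform import Rotation as Ro
s=observe();c=calibration("wrist");H=np.array(c['hand_eye']);print(H.round(3).tolist(),c['fx'],c['cx'],c['cy'])
R=Ro.from_rotvec(s['tool_rot']).as_matrix();p=s['eef_pos']
o=H[:3,3]
for n,uv in dict(bush=(323,306),tipL=(305,287),tipR=(335,287),tipLo=(287,287),tipRo=(354,287),b2=(551,345),edgeL=(205,168),edgeR=(625,180)).items():
    d=np.array([(uv[0]-c['cx'])/c['fx'],(uv[1]-c['cy'])/c['fy']]);r=np.hypot(*d)
    v=H[:3,:3]@np.r_[d/r*np.sin(r),np.cos(r)]
    ow=p+R@o;vw=R@v
    out=[(ow+vw*((z-ow[2])/vw[2])).round(4).tolist() for z in(.05,.066,.09)]
    print(n,'tool dir',v.round(3),out)
    for Z in(.025,.01):print('   tool pt at tz',Z,(o+v*((Z-o[2])/v[2])).round(4))
E
```

```text
[[-0.001, -0.956, -0.292, 0.075], [1.0, -0.001, 0.0, -0.0], [-0.0, -0.292, 0.956, -0.147], [0.0, 0.0, 0.0, 1.0]] 371.64829954431775 319.0656486933467 235.48898854787123
bush tool dir [-0.467  0.011  0.884] [[0.5142, 0.0354, 0.05], [0.5144, 0.0438, 0.066], [0.5146, 0.0565, 0.09]]
   tool pt at tz 0.025 [-0.0165  0.0016  0.025 ]
   tool pt at tz 0.01 [-0.0086  0.0014  0.01  ]
tipL tool dir [-0.421 -0.038  0.906] [[0.5053, 0.047, 0.05], [0.5063, 0.0544, 0.066], [0.5077, 0.0655, 0.09]]
   tool pt at tz 0.025 [-0.0055 -0.0077  0.025 ]
   tool pt at tz 0.01 [ 0.0015 -0.007   0.01  ]
tipR tool dir [-0.421  0.043  0.906] [[0.5209, 0.0463, 0.05], [0.5205, 0.0538, 0.066], [0.5198, 0.065, 0.09]]
   tool pt at tz 0.025 [-0.0055  0.0076  0.025 ]
   tool pt at tz 0.01 [0.0015 0.0069 0.01  ]
tipLo tool dir [-0.42  -0.086  0.903] [[0.4959, 0.0473, 0.05], [0.4977, 0.0547, 0.066], [0.5005, 0.0658, 0.09]]
   tool pt at tz 0.025 [-0.0056 -0.0169  0.025 ]
   tool pt at tz 0.01 [ 0.0014 -0.0154  0.01  ]
tipRo tool dir [-0.42   0.094  0.903] [[0.5308, 0.0458, 0.05], [0.5295, 0.0533, 0.066], [0.5275, 0.0646, 0.09]]
   tool pt at tz 0.025 [-0.0056  0.0174  0.025 ]
   tool pt at tz 0.01 [0.0014 0.0158 0.01  ]
b2 tool dir [-0.486  0.576  0.658] [[0.6643, -0.0079, 0.05], [0.6508, 0.0045, 0.066], [0.6306, 0.0231, 0.09]]
   tool pt at tz 0.025 [-0.0526  0.1503  0.025 ]
   tool pt at tz 0.01 [-0.0415  0.1371  0.01  ]
edgeL tool dir [-0.104 -0.3    0.948] [[0.4596, 0.1115, 0.05], [0.4648, 0.1131, 0.066], [0.4725, 0.1154, 0.09]]
   tool pt at tz 0.025 [ 0.0558 -0.055   0.025 ]
   tool pt at tz 0.01 [ 0.0574 -0.0503  0.01  ]
edgeR tool dir [-0.07   0.731  0.679] [[0.7043, 0.1023, 0.05], [0.6872, 0.1047, 0.066], [0.6615, 0.1083, 0.09]]
   tool pt at tz 0.025 [0.0569 0.1849 0.025 ]
   tool pt at tz 0.01 [0.0585 0.1687 0.01  ]
```

Nothing was pushed. The bush is still at (0.514, 0.043) and the fingers are passing over it, so the tips look higher than assumed. I'll triangulate the tip height from the scene and wrist views.

```bash
python3 - <<'E'
from h import *
for uv in((337.5,240.5),(339,240.5),(347.5,238)):
    print(uv,[ray("scene",uv,z)[0].round(4).tolist() for z in(.054,.066,.075,.085,.095)])
import rig;print([a for a in dir(rig.robot) if a[0]!='_'])
for a in dir(rig.robot):
    if a[0]!='_':
        v=getattr(rig.robot,a)
        if not callable(v):print(a,v)
E
```

```text
(337.5, 240.5) [[0.5006, 0.0598, 0.054], [0.512, 0.0539, 0.066], [0.5205, 0.0495, 0.075], [0.53, 0.0446, 0.085], [0.5395, 0.0397, 0.095]]
(339, 240.5) [[0.5016, 0.0618, 0.054], [0.5129, 0.0559, 0.066], [0.5215, 0.0515, 0.075], [0.5309, 0.0465, 0.085], [0.5404, 0.0416, 0.095]]
(347.5, 238) [[0.5021, 0.0759, 0.054], [0.5135, 0.0697, 0.066], [0.522, 0.065, 0.075], [0.5314, 0.0598, 0.085], [0.5409, 0.0545, 0.095]]
['PlanningError', 'tip_extent']
tip_extent 0.025
```

Request:
jog_arm:
  increments:
    - {"delta_pos":[0,0,-0.01],"roll":0}
    - {"delta_pos":[-0.02,0,0],"roll":0}
    - {"delta_pos":[-0.02,0,0],"roll":0}
    - {"delta_pos":[-0.016,0,0],"roll":0}
    - {"delta_pos":[0,0,0.01],"roll":0}
    - {"delta_pos":[0,0,0],"roll":0}

```text
clock: 5.85
eef_pos: [0.5102, -0.0022, 0.0776]
tool_rot: [-2.268, -2.172, 0.002]
wrist_force: [-0.8, -0.1, -0.3]
width: 0.0122
finger_force: 0.0
```

Request:
jog_arm:
  increments:
    - {"delta_pos":[0,0.002,0.003],"roll":0}
    - {"delta_pos":[0,0,0.003],"roll":0}
    - {"delta_pos":[0,0,0.002],"roll":0}
    - {"delta_pos":[0,0,0],"roll":0}

```text
clock: 6.35
eef_pos: [0.5128, -0.0023, 0.0704]
tool_rot: [-2.268, -2.173, 0.0]
wrist_force: [-0.2, -0.6, 0.3]
width: 0.0124
finger_force: 0.0
```

Claimed tip height would already be below the board top, and there's no contact force, so the fingertips really are higher than stated. I'll keep probing gently.

Request:
jog_arm:
  increments:
    - {"delta_pos":[0,0,0.003],"roll":0}
    - {"delta_pos":[0,0,0.003],"roll":0}
    - {"delta_pos":[0,0,0.002],"roll":0}
    - {"delta_pos":[0,0,0],"roll":0}

```text
clock: 6.85
eef_pos: [0.5129, -0.0025, 0.0624]
tool_rot: [-2.269, -2.173, 0.0]
wrist_force: [-0.1, 0.1, -1.0]
width: 0.0117
finger_force: 0.0
```

```bash
python3 - <<'E'
from rig import camera
import cv2
im=camera("scene");a=cv2.resize(im[190:290,250:380],None,fx=6,fy=6,interpolation=cv2.INTER_CUBIC)
cv2.imwrite("pics/s4.png",cv2.convertScaleAbs(a,alpha=2))
E
```

```text
(no output)
```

View pics/s4.png

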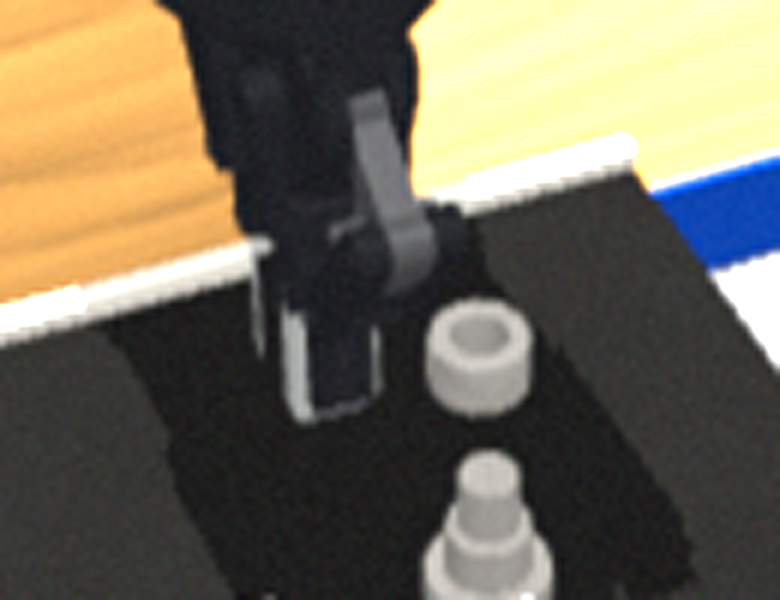

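Request:
jog_arm:
  increments:
    - {"delta_pos":[0,0,0.003],"roll":0}
    - {"delta_pos":[0,0,0.003],"roll":0}
    - {"delta_pos":[0,0,0.002],"roll":0}
    - {"delta_pos":[0,0,0],"roll":0}

```text
clock: 7.4
eef_pos: [0.5128, -0.0024, 0.0543]
tool_rot: [-2.268, -2.173, 0.001]
wrist_force: [-0.3, -0.5, 0.3]
width: 0.0116
finger_force: 0.0
```

Request:
jog_arm:
  increments:
    - {"delta_pos":[0,0,0.002],"roll":0}
    - {"delta_pos":[0,0,0],"roll":0}

```text
clock: 7.65
eef_pos: [0.5129, -0.0024, 0.0525]
tool_rot: [-2.269, -2.173, 0.0]
wrist_force: [-0.5, 0.2, 0.2]
width: 0.0121
finger_force: 0.0
```

Request:
jog_arm:
  increments:
    - {"delta_pos":[0,0,0.002],"roll":0}
    - {"delta_pos":[0,0,0],"roll":0}

```text
clock: 7.9
eef_pos: [0.5129, -0.0025, 0.0505]
tool_rot: [-2.269, -2.173, 0.0]
wrist_force: [0.3, 0.2, 0.0]
width: 0.0121
finger_force: 0.0
```

Request:
jog_arm:
  increments:
    - {"delta_pos":[0,0,0.002],"roll":0}
    - {"delta_pos":[0,0,0],"roll":0}

```text
clock: 8.15
eef_pos: [0.5129, -0.0024, 0.0484]
tool_rot: [-2.269, -2.173, 0.0]
wrist_force: [0.1, 0.2, 0.1]
width: 0.0121
finger_force: 0.0
```

```bash
python3 - <<'E'
from rig import camera
from h import *
im=camera("scene");a=cv2.resize(im[200:300,250:380],None,fx=6,fy=6,interpolation=cv2.INTER_CUBIC)
cv2.imwrite("pics/s5.png",cv2.convertScaleAbs(a,alpha=2.2))
# vertical profile of light strip near column 300-304
print(im.max(2)[250:282,298:305].tolist())
for v in(262,264,266,268,270,272):print(v,[ray("scene",(301,v),z)[0].round(4)[:2].tolist() for z in(.05,.054,.058,.062)])
E
```

```text
[[71, 68, 57, 25, 20, 19, 18], [78, 85, 74, 27, 20, 16, 18], [81, 88, 84, 33, 19, 18, 15], [78, 87, 83, 44, 19, 15, 17], [75, 88, 86, 48, 17, 16, 17], [76, 89, 84, 51, 19, 17, 16], [76, 88, 86, 58, 21, 18, 21], [75, 87, 85, 59, 22, 16, 20], [71, 86, 87, 58, 22, 19, 19], [74, 87, 86, 67, 22, 16, 19], [72, 88, 86, 65, 21, 16, 20], [73, 85, 86, 64, 22, 18, 20], [71, 87, 87, 66, 21, 16, 21], [60, 87, 87, 75, 25, 17, 19], [42, 82, 88, 84, 40, 22, 18], [25, 66, 87, 86, 69, 37, 26], [18, 38, 62, 70, 67, 37, 23], [15, 19, 28, 36, 34, 20, 15], [15, 17, 17, 16, 16, 13, 13], [14, 14, 14, 17, 14, 15, 15], [17, 16, 18, 15, 17, 14, 14], [14, 16, 14, 18, 15, 17, 15], [15, 17, 16, 16, 14, 15, 17], [16, 16, 16, 17, 17, 15, 16], [15, 13, 16, 16, 17, 17, 17], [16, 15, 15, 16, 16, 14, 16], [17, 14, 16, 16, 16, 17, 16], [13, 14, 15, 17, 14, 18, 15], [17, 17, 15, 15, 15, 16, 16], [17, 16, 16, 15, 15, 16, 17], [15, 14, 15, 14, 13, 16, 16], [16, 16, 15, 14, 15, 17, 16]]
262 [[0.5151, -0.0064], [0.5188, -0.0079], [0.5224, -0.0093], [0.5261, -0.0108]]
264 [[0.5188, -0.008], [0.5225, -0.0095], [0.5261, -0.0109], [0.5297, -0.0123]]
266 [[0.5225, -0.0096], [0.5261, -0.011], [0.5297, -0.0125], [0.5333, -0.0139]]
268 [[0.5262, -0.0112], [0.5298, -0.0126], [0.5334, -0.014], [0.5369, -0.0154]]
270 [[0.5298, -0.0128], [0.5334, -0.0142], [0.5369, -0.0156], [0.5405, -0.017]]
272 [[0.5334, -0.0143], [0.537, -0.0157], [0.5405, -0.0171], [0.544, -0.0185]]
```

Request:
jog_arm:
  increments:
    - {"delta_pos":[0,0,0.002],"roll":0}
    - {"delta_pos":[0,0,0],"roll":0}

```text
clock: 8.45
eef_pos: [0.5129, -0.0024, 0.0464]
tool_rot: [-2.269, -2.173, 0.0]
wrist_force: [0.4, -0.5, -0.3]
width: 0.0121
finger_force: 0.0
```

Request:
jog_arm:
  increments:
    - {"delta_pos":[0,0,0.0015],"roll":0}
    - {"delta_pos":[0,0,0],"roll":0}

```text
clock: 8.7
eef_pos: [0.5132, -0.0024, 0.0457]
tool_rot: [2.269, 2.173, 0.0]
wrist_force: [-2.4, -0.4, 6.0]
width: 0.0117
finger_force: 2.9
```

Contact with the board at TCP z = 0.0457, so the tips are actually about 4 mm behind the TCP. I'll raise 4 mm and push.

Request:
jog_arm:
  increments:
    - {"delta_pos":[0,0,-0.004],"roll":0}
    - {"delta_pos":[0.007,0,0],"roll":0}
    - {"delta_pos":[0.007,0,0],"roll":0}
    - {"delta_pos":[0.007,0,0],"roll":0}
    - {"delta_pos":[0.007,0,0],"roll":0}
    - {"delta_pos":[0.008,0,0],"roll":0}
    - {"delta_pos":[0.009,0,0],"roll":0}
    - {"delta_pos":[0.01,0,0],"roll":0}

```text
clock: 9.7
eef_pos: [0.5154, 0.0532, 0.0491]
tool_rot: [-2.269, -2.173, 0.0]
wrist_force: [0.1, -0.2, -1.0]
width: 0.0121
finger_force: 0.1
```

```bash
python3 - <<'E'
from rig import camera
import cv2
a=camera("scene")[190:290,260:390];b=camera("wrist")[130:480,60:620]
a=cv2.resize(a,None,fx=4,fy=4)[:, :];b=cv2.resize(b,(280,175))
b=cv2.copyMakeBorder(b,0,0,0,240,cv2.BORDER_CONSTANT)
cv2.imwrite("pics/s6.png",cv2.convertScaleAbs(cv2.vconcat([a,b]),alpha=1.7))
E
```

```text
(no output)
```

View pics/s6.png

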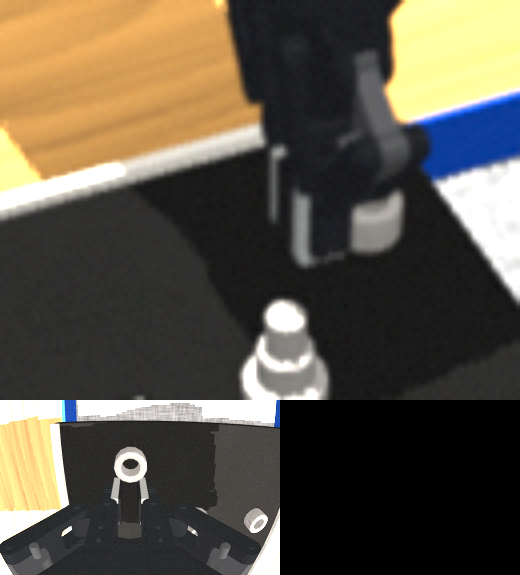

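The bush is now nested against both fingertips and moving. I'll go on over the edge.

Request:
jog_arm:
  increments:
    - {"delta_pos":[0.009,0,0],"roll":0}
    - {"delta_pos":[0.009,0,0],"roll":0}
    - {"delta_pos":[0.009,0,0],"roll":0}
    - {"delta_pos":[0.009,0,0],"roll":0}
    - {"delta_pos":[0.01,0,0],"roll":0}
    - {"delta_pos":[0.01,0,0],"roll":0}
    - {"delta_pos":[0.003,0,0],"roll":0}
    - {"delta_pos":[0,0,0],"roll":0}

```text
clock: 10.8
eef_pos: [0.5178, 0.1117, 0.049]
tool_rot: [-2.268, -2.174, 0.0]
wrist_force: [-0.0, -0.0, 0.3]
width: 0.0119
finger_force: 0.0
```

```bash
python3 - <<'E'
from rig import camera
import cv2
a=camera("scene")[180:360,200:520];b=camera("wrist")
a=cv2.resize(a,None,fx=1.5,fy=1.5);b=cv2.resize(b,(480,360))[:300]
cv2.imwrite("pics/s7.png",cv2.convertScaleAbs(cv2.vconcat([a,b]),alpha=1.2))
E
```

```text
(no output)
```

View pics/s7.png

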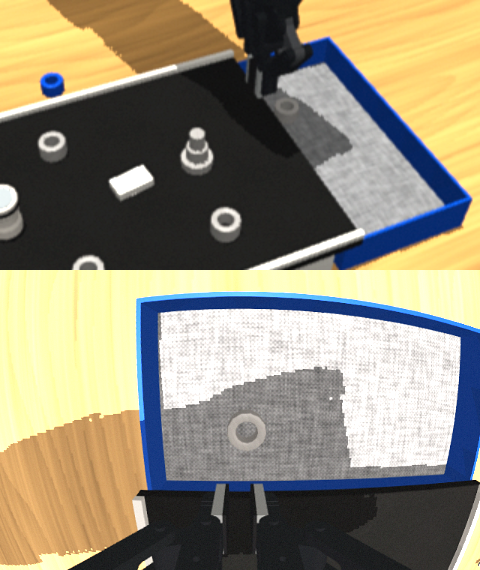

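Bush 1 of 4 lies in the bin on the felt, at px (245,432) in the lower half. Next is the rear bush of the same line.

Request:
jog_arm:
  increments:
    - {"delta_pos":[0,0,-0.03],"roll":0}
    - {"delta_pos":[0,0,-0.03],"roll":0}
    - {"delta_pos":[-0.0435,0,0],"roll":0}
    - {"delta_pos":[-0.0435,0,0],"roll":0}
    - {"delta_pos":[-0.0435,0,0],"roll":0}
    - {"delta_pos":[-0.0435,0,0],"roll":0}
    - {"delta_pos":[-0.0435,0,0],"roll":0}
    - {"delta_pos":[-0.0435,0,0],"roll":0}

```text
clock: 11.9
eef_pos: [0.5063, -0.151, 0.1092]
tool_rot: [2.269, 2.172, 0.0]
wrist_force: [0.3, 0.3, 0.5]
width: 0.0116
finger_force: 0.0
```

Request:
jog_arm:
  increments:
    - {"delta_pos":[0,0,0],"roll":0}
    - {"delta_pos":[0,0,0],"roll":0}

```text
clock: 12.15
eef_pos: [0.5064, -0.1492, 0.109]
tool_rot: [-2.269, -2.172, -0.0]
wrist_force: [-0.0, -0.2, 0.1]
width: 0.0123
finger_force: 0.0
```

```bash
cat >> h.py <<'E'
def bushes(z=.066):
    # bush top rings seen by the wrist fisheye camera, in tool and world coordinates
    from rig import observe,camera
    from scipy.spatial.transform import Rotation as Ro
    s=observe();im=camera("wrist");c=calibration("wrist");H=np.array(c['hand_eye'])
    R=Ro.from_rotvec(s['tool_rot']).as_matrix();p=np.array(s['eef_pos']);o=p+R@H[:3,3]
    m=((im.min(2)>95)&(np.ptp(im,axis=2)<25)).astype(np.uint8)
    cs,_=cv2.findContours(m,cv2.RETR_EXTERNAL,cv2.CHAIN_APPROX_NONE)
    for k in cs:
        a=cv2.contourArea(k)
        if not 250<a<4000: continue
        x,y,w,h=cv2.boundingRect(k);uv=np.array([x+w/2,y+h/2])
        d=(uv-[c['cx'],c['cy']])/c['fx'];r=np.hypot(*d)
        v=R@H[:3,:3]@np.r_[d/r*np.sin(r),np.cos(r)]
        P=o+v*((z-o[2])/v[2]);print(uv,w,h,a,'world',P.round(4),'tool',(R.T@(P-p)).round(4))
    return im
E
python3 -c "
from h import *
cv2.imwrite('pics/w8.png',bushes())"
```

```text
[624.5 455. ] 31 50 686.5 world [ 0.8554 -0.42    0.066 ] tool [-0.2553  0.3606  0.0427]
[ 43. 448.] 86 64 3565.0 world [ 0.209  -0.3511  0.066 ] tool [-0.2147 -0.2882  0.043 ]
[320.  373.5] 48 67 1805.5 world [ 0.5031 -0.2246  0.066 ] tool [-0.0755  0.0001  0.0429]
[503.  354.5] 60 53 1358.0 world [ 0.6283 -0.2232  0.066 ] tool [-0.0686  0.1251  0.0429]
[348.  311.5] 18 51 447.0 world [ 0.5213 -0.1796  0.066 ] tool [-0.0297  0.0163  0.0429]
[291.  311.5] 18 51 439.0 world [ 0.4883 -0.1781  0.066 ] tool [-0.0297 -0.0168  0.043 ]
[447. 302.] 54 52 2040.0 world [ 0.5812 -0.1777  0.066 ] tool [-0.0252  0.0761  0.0429]
[431. 277.] 46 42 845.0 world [ 0.5698 -0.1605  0.066 ] tool [-0.0085  0.0639  0.0429]
[558.  205.5] 32 41 958.5 world [ 0.6526 -0.1202  0.066 ] tool [0.0354 0.1448 0.0429]
[322. 182.] 48 48 1729.0 world [ 0.5094 -0.1039  0.066 ] tool [0.0453 0.0011 0.043 ]
[442.5  86. ] 47 66 2314.0 world [ 0.5743 -0.0545  0.066 ] tool [0.0976 0.0637 0.043 ]
[591.  164.5] 46 329 3333.5 world [ 0.6778 -0.0941  0.066 ] tool [0.0625 0.1689 0.0429]
[561.5  15.5] 33 31 758.5 world [ 0.6555 -0.0036  0.066 ] tool [0.152  0.1427 0.043 ]
[217.5 170. ] 31 340 3855.0 world [ 0.4549 -0.0944  0.066 ] tool [ 0.0525 -0.0538  0.043 ]
```

Request:
jog_arm:
  increments:
    - {"delta_pos":[0,0.001,0.03],"roll":0}
    - {"delta_pos":[0,0,0.02],"roll":0}
    - {"delta_pos":[0,0,0.01],"roll":0}
    - {"delta_pos":[0.006,0,0],"roll":0}
    - {"delta_pos":[0.006,0,0],"roll":0}
    - {"delta_pos":[0.007,0,0],"roll":0}
    - {"delta_pos":[0.007,0,0],"roll":0}
    - {"delta_pos":[0.007,0,0],"roll":0}

```text
clock: 13.2
eef_pos: [0.5094, -0.116, 0.0494]
tool_rot: [2.268, 2.173, 0.0]
wrist_force: [-0.9, -0.3, -0.2]
width: 0.0119
finger_force: 0.3
```

Request:
jog_arm:
  increments:
    - {"delta_pos":[0.008,0,0],"roll":0}
    - {"delta_pos":[0.01,0,0],"roll":0}
    - {"delta_pos":[0.012,0,0],"roll":0}
    - {"delta_pos":[0.012,0,0],"roll":0}
    - {"delta_pos":[0.012,0,0],"roll":0}
    - {"delta_pos":[0.012,0,0],"roll":0}
    - {"delta_pos":[0.012,0,0],"roll":0}
    - {"delta_pos":[0.012,0,0],"roll":0}

```text
clock: 14.2
eef_pos: [0.513, -0.0256, 0.0491]
tool_rot: [-2.269, -2.173, -0.0]
wrist_force: [0.7, -1.4, 0.4]
width: 0.0118
finger_force: 0.3
```

```bash
python3 -c "
from h import *
cv2.imwrite('pics/w9.png',bushes())"
```

```text
[458.5 334.5] 45 53 1612.0 world [ 0.5724 -0.0383  0.066 ] tool [-0.0102  0.0599 -0.0169]
[597. 380.] 86 200 1921.5 world [ 0.6714 -0.0856  0.066 ] tool [-0.0531  0.1608 -0.0169]
[615.  238.5] 40 55 1510.5 world [0.6537 0.0015 0.066 ] tool [ 0.0331  0.1394 -0.0169]
[486.5 220. ] 85 80 3901.5 world [0.5794 0.0126 0.066 ] tool [ 0.041   0.0646 -0.0169]
[561.5  14.5] 99 29 1214.5 world [0.6161 0.0982 0.066 ] tool [ 0.1281  0.0976 -0.0169]
```

Request:
jog_arm:
  increments:
    - {"delta_pos":[0.012,0,0],"roll":0}
    - {"delta_pos":[0.012,0,0],"roll":0}
    - {"delta_pos":[0.012,0,0],"roll":0}
    - {"delta_pos":[0.012,0,0],"roll":0}
    - {"delta_pos":[0.012,0,0],"roll":0}
    - {"delta_pos":[0.012,0,0],"roll":0}
    - {"delta_pos":[0.012,0,0],"roll":0}
    - {"delta_pos":[0.012,0,0],"roll":0}

```text
clock: 15.25
eef_pos: [0.5172, 0.0703, 0.0491]
tool_rot: [2.269, 2.173, 0.0]
wrist_force: [0.1, -0.0, -0.6]
width: 0.012
finger_force: 0.1
```

Request:
jog_arm:
  increments:
    - {"delta_pos":[0.012,0,0],"roll":0}
    - {"delta_pos":[0.011,0,0],"roll":0}
    - {"delta_pos":[0.01,0,0],"roll":0}
    - {"delta_pos":[0.005,0,0],"roll":0}
    - {"delta_pos":[0,0,0],"roll":0}
    - {"delta_pos":[0,0,0],"roll":0}

```text
clock: 16.0
eef_pos: [0.5187, 0.1072, 0.0491]
tool_rot: [2.269, 2.173, -0.0]
wrist_force: [-0.2, -0.8, 0.1]
width: 0.0118
finger_force: 0.0
```

```bash
python3 - <<'E'
from h import *
import h
im=bushes(.022);cv2.imwrite('pics/w10.png',im)
g=cv2.cvtColor(im,cv2.COLOR_BGR2GRAY)
c=cv2.HoughCircles(cv2.medianBlur(g[:330],3),cv2.HOUGH_GRADIENT,1,20,param1=80,param2=22,minRadius=12,maxRadius=35)
print(None if c is None else c[0].round(0).tolist())
E
```

```text
[185. 321.] 24 56 756.0 world [0.4412 0.0814 0.022 ] tool [-0.0292 -0.0763  0.0271]
[348.  311.5] 18 51 492.0 world [0.5327 0.0855 0.022 ] tool [-0.021   0.0149  0.0271]
[291.5 311.5] 19 51 497.0 world [0.5026 0.0869 0.022 ] tool [-0.021  -0.0152  0.0271]
[597. 380.] 86 200 1918.5 world [0.7295 0.0018 0.022 ] tool [-0.0961  0.2152  0.0271]
[[332.0, 106.0, 34.0], [464.0, 88.0, 34.0], [248.0, 98.0, 34.0], [372.0, 92.0, 34.0], [394.0, 94.0, 32.0], [262.0, 128.0, 33.0], [426.0, 88.0, 34.0], [490.0, 90.0, 34.0], [518.0, 112.0, 34.0], [298.0, 78.0, 33.0], [356.0, 108.0, 32.0], [278.0, 114.0, 32.0], [318.0, 148.0, 34.0], [302.0, 108.0, 32.0], [284.0, 92.0, 29.0], [288.0, 140.0, 34.0], [484.0, 196.0, 32.0], [266.0, 78.0, 29.0], [516.0, 138.0, 34.0], [548.0, 220.0, 34.0], [470.0, 152.0, 34.0], [564.0, 122.0, 34.0], [396.0, 124.0, 34.0], [566.0, 196.0, 34.0], [428.0, 134.0, 32.0], [322.0, 80.0, 29.0], [496.0, 118.0, 33.0], [530.0, 234.0, 33.0], [352.0, 84.0, 29.0], [402.0, 76.0, 29.0], [582.0, 136.0, 32.0], [322.0, 126.0, 29.0], [464.0, 114.0, 29.0], [506.0, 164.0, 32.0], [544.0, 182.0, 31.0],
[... 454 characters left out ...]
5.0], [278.0, 190.0, 32.0], [438.0, 158.0, 30.0], [514.0, 186.0, 27.0], [444.0, 188.0, 24.0], [354.0, 232.0, 33.0], [384.0, 206.0, 27.0], [414.0, 110.0, 23.0], [346.0, 48.0, 29.0], [576.0, 168.0, 28.0], [366.0, 178.0, 24.0], [466.0, 172.0, 22.0], [326.0, 44.0, 24.0], [364.0, 66.0, 19.0], [234.0, 198.0, 21.0], [298.0, 158.0, 19.0], [272.0, 154.0, 19.0], [564.0, 96.0, 17.0], [490.0, 142.0, 17.0], [518.0, 80.0, 17.0], [586.0, 188.0, 17.0], [396.0, 50.0, 22.0], [578.0, 240.0, 19.0], [480.0, 242.0, 18.0], [262.0, 216.0, 18.0], [468.0, 220.0, 17.0], [488.0, 176.0, 13.0], [384.0, 66.0, 13.0], [258.0, 192.0, 17.0], [284.0, 58.0, 14.0], [484.0, 68.0, 13.0], [360.0, 254.0, 13.0], [364.0, 212.0, 13.0]]
```

Request:
jog_arm:
  increments:
    - {"delta_pos":[0.005,0,0],"roll":0}
    - {"delta_pos":[0,0,-0.02],"roll":0}
    - {"delta_pos":[0,0,-0.045],"roll":0}
    - {"delta_pos":[-0.038,0.0355,0],"roll":0}
    - {"delta_pos":[-0.038,0.0355,0],"roll":0}
    - {"delta_pos":[-0.038,0.0355,0],"roll":0}
    - {"delta_pos":[-0.038,0.0355,0],"roll":0}
    - {"delta_pos":[0,0,0],"roll":0}

```text
clock: 17.05
eef_pos: [0.6563, -0.0484, 0.1136]
tool_rot: [2.272, 2.168, 0.001]
wrist_force: [-1.1, -0.0, 0.3]
width: 0.0122
finger_force: 0.0
```

```bash
python3 -c "
from h import *
cv2.imwrite('pics/w11.png',bushes())"
```

```text
[ 26.5 462.5] 53 35 1059.5 world [ 0.294  -0.2998  0.066 ] tool [-0.2681 -0.3501  0.0474]
[320.  359.5] 34 41 908.0 world [ 0.6533 -0.116   0.066 ] tool [-0.0676  0.0001  0.0477]
[348.  311.5] 18 51 486.0 world [ 0.6716 -0.0815  0.066 ] tool [-0.0323  0.0167  0.0477]
[291.  311.5] 18 51 482.5 world [ 0.6377 -0.0799  0.066 ] tool [-0.0323 -0.0172  0.0476]
[192.5 266. ] 47 60 1846.5 world [ 0.5815 -0.0485  0.066 ] tool [-0.0036 -0.0748  0.0476]
[565.  198.5] 74 67 2077.0 world [ 0.8117 -0.0166  0.066 ] tool [0.0391 0.1536 0.0478]
[315.5 173.5] 47 47 1680.0 world [0.6564 0.0008 0.066 ] tool [ 0.0492 -0.0023  0.0476]
[173.5 163. ] 61 52 2192.5 world [0.5785 0.0122 0.066 ] tool [ 0.0569 -0.0806  0.0475]
[ 53.5 222.5] 75 361 3357.5 world [ 0.4829 -0.0161  0.066 ] tool [ 0.0242 -0.1748  0.0474]
[543.5  40. ] 31 80 1215.0 world [0.7936 0.0798 0.066 ] tool [0.1346 0.1311 0.0477]
[398. 172.] 24 344 3615.5 world [ 0.7004 -0.      0.066 ] tool [0.0504 0.0417 0.0477]
[142.5  15.5] 153 31 1748.5 world [0.5643 0.0996 0.066 ] tool [ 0.1436 -0.099   0.0474]
```

Request:
jog_arm:
  increments:
    - {"delta_pos":[0,-0.002,0.03],"roll":0}
    - {"delta_pos":[0,0,0.025],"roll":0}
    - {"delta_pos":[0,0,0.01],"roll":0}
    - {"delta_pos":[0.007,0,0],"roll":0}
    - {"delta_pos":[0.007,0,0],"roll":0}
    - {"delta_pos":[0.007,0,0],"roll":0}
    - {"delta_pos":[0.007,0,0],"roll":0}
    - {"delta_pos":[0.007,0,0],"roll":0}

```text
clock: 18.1
eef_pos: [0.6541, -0.0101, 0.0496]
tool_rot: [2.268, 2.173, 0.0]
wrist_force: [-0.6, -0.9, 1.1]
width: 0.0121
finger_force: 0.7
```

Request:
jog_arm:
  increments:
    - {"delta_pos":[0.01,0,0],"roll":0}
    - {"delta_pos":[0.012,0,0],"roll":0}
    - {"delta_pos":[0.012,0,0],"roll":0}
    - {"delta_pos":[0.012,0,0],"roll":0}
    - {"delta_pos":[0.012,0,0],"roll":0}
    - {"delta_pos":[0.012,0,0],"roll":0}
    - {"delta_pos":[0.012,0,0],"roll":0}
    - {"delta_pos":[0.012,0,0],"roll":0}

```text
clock: 19.1
eef_pos: [0.6578, 0.0842, 0.0491]
tool_rot: [-2.269, -2.173, 0.0]
wrist_force: [-0.4, -1.0, 2.2]
width: 0.0116
finger_force: 0.9
```

Request:
jog_arm:
  increments:
    - {"delta_pos":[0.012,0,0],"roll":0}
    - {"delta_pos":[0.009,0,0],"roll":0}
    - {"delta_pos":[0.006,0,0],"roll":0}
    - {"delta_pos":[0,0,0],"roll":0}
    - {"delta_pos":[0,0,0],"roll":0}

```text
clock: 19.73
eef_pos: [0.6589, 0.1101, 0.049]
tool_rot: [2.269, 2.173, -0.0]
wrist_force: [0.2, 0.5, 0.1]
width: 0.0122
finger_force: 0.0
```

Request:
jog_arm:
  increments:
    - {"delta_pos":[0,0,-0.03],"roll":0}
    - {"delta_pos":[0,0,-0.035],"roll":0}
    - {"delta_pos":[-0.0463,0,0],"roll":0}
    - {"delta_pos":[-0.0463,0,0],"roll":0}
    - {"delta_pos":[-0.0463,0,0],"roll":0}
    - {"delta_pos":[-0.0463,0,0],"roll":0}
    - {"delta_pos":[-0.0463,0,0],"roll":0}
    - {"delta_pos":[-0.0463,0,0],"roll":0}

```text
clock: 20.72
eef_pos: [0.6467, -0.1692, 0.1142]
tool_rot: [2.269, 2.172, 0.0]
wrist_force: [0.7, 0.4, -0.0]
width: 0.012
finger_force: 0.0
```

Request:
jog_arm:
  increments:
    - {"delta_pos":[0,0,0],"roll":0}
    - {"delta_pos":[0,0,0],"roll":0}

```text
clock: 20.98
eef_pos: [0.6468, -0.1673, 0.114]
tool_rot: [-2.269, -2.172, -0.0]
wrist_force: [0.1, -0.2, -0.3]
width: 0.012
finger_force: 0.0
```

```bash
python3 -c "
from h import *
cv2.imwrite('pics/w12.png',bushes())"
```

```text
[ 32.5 437. ] 65 86 2331.5 world [ 0.3342 -0.3615  0.066 ] tool [-0.2077 -0.3038  0.048 ]
[319.5 363.5] 49 85 2133.5 world [ 0.6434 -0.2383  0.066 ] tool [-0.0711 -0.0002  0.0479]
[182. 347.] 160 72 3949.0 world [ 0.5531 -0.2252  0.066 ] tool [-0.062 -0.091  0.048]
[348.  311.5] 18 51 480.0 world [ 0.6621 -0.2004  0.066 ] tool [-0.0325  0.0168  0.048 ]
[291.5 311.5] 19 51 479.5 world [ 0.6284 -0.1989  0.066 ] tool [-0.0324 -0.0169  0.048 ]
[185.  278.5] 52 53 2056.5 world [ 0.5655 -0.1757  0.066 ] tool [-0.012  -0.0809  0.048 ]
[202.5 257. ] 45 44 773.0 world [ 0.5789 -0.1623  0.066 ] tool [ 0.0019 -0.068   0.048 ]
[329.5 177. ] 47 46 1642.0 world [ 0.6539 -0.1203  0.066 ] tool [0.0472 0.0051 0.048 ]
[190.   67.5] 46 67 2158.0 world [ 0.5822 -0.0554  0.066 ] tool [ 0.1089 -0.0694  0.0481]
[577.   55.5] 80 65 1965.0 world [ 0.81   -0.0442  0.066 ] tool [0.1301 0.1577 0.048 ]
[407.5 162.5] 25 325 3513.0 world [ 0.696  -0.1137  0.066 ] tool [0.0557 0.0468 0.048 ]
[ 43. 156.] 42 312 3011.0 world [ 0.4727 -0.0913  0.066 ] tool [ 0.0683 -0.1773  0.0481]
```

Request:
jog_arm:
  increments:
    - {"delta_pos":[0,0.005,0.03],"roll":0}
    - {"delta_pos":[0,0,0.025],"roll":0}
    - {"delta_pos":[0,0,0.01],"roll":0}
    - {"delta_pos":[0.007,0,0],"roll":0}
    - {"delta_pos":[0.007,0,0],"roll":0}
    - {"delta_pos":[0.007,0,0],"roll":0}
    - {"delta_pos":[0.007,0,0],"roll":0}
    - {"delta_pos":[0.007,0,0],"roll":0}

```text
clock: 22.02
eef_pos: [0.6539, -0.1321, 0.0496]
tool_rot: [2.268, 2.173, 0.0]
wrist_force: [1.0, -0.9, 1.1]
width: 0.0121
finger_force: 0.4
```

Request:
jog_arm:
  increments:
    - {"delta_pos":[0.01,0,0],"roll":0}
    - {"delta_pos":[0.012,0,0],"roll":0}
    - {"delta_pos":[0.012,0,0],"roll":0}
    - {"delta_pos":[0.012,0,0],"roll":0}
    - {"delta_pos":[0.012,0,0],"roll":0}
    - {"delta_pos":[0.012,0,0],"roll":0}
    - {"delta_pos":[0.012,0,0],"roll":0}
    - {"delta_pos":[0.012,0,0],"roll":0}

```text
clock: 23.02
eef_pos: [0.6576, -0.0376, 0.0491]
tool_rot: [-2.269, -2.173, -0.0]
wrist_force: [-0.3, 0.3, -1.0]
width: 0.0121
finger_force: 0.4
```

Request:
jog_arm:
  increments:
    - {"delta_pos":[0.012,0,0],"roll":0}
    - {"delta_pos":[0.012,0,0],"roll":0}
    - {"delta_pos":[0.012,0,0],"roll":0}
    - {"delta_pos":[0.012,0,0],"roll":0}
    - {"delta_pos":[0.012,0,0],"roll":0}
    - {"delta_pos":[0.012,0,0],"roll":0}
    - {"delta_pos":[0.012,0,0],"roll":0}
    - {"delta_pos":[0.012,0,0],"roll":0}

```text
clock: 24.02
eef_pos: [0.6618, 0.0582, 0.0491]
tool_rot: [2.269, 2.173, 0.0]
wrist_force: [-0.1, -0.8, 0.6]
width: 0.0119
finger_force: 0.3
```

Request:
jog_arm:
  increments:
    - {"delta_pos":[0.012,0,0],"roll":0}
    - {"delta_pos":[0.012,0,0],"roll":0}
    - {"delta_pos":[0.012,0,0],"roll":0}
    - {"delta_pos":[0.01,0,0],"roll":0}
    - {"delta_pos":[0.006,0,0],"roll":0}
    - {"delta_pos":[0,0,0],"roll":0}
    - {"delta_pos":[0,0,0],"roll":0}
    - {"delta_pos":[0,0,-0.02],"roll":0}

```text
clock: 25.02
eef_pos: [0.6624, 0.1086, 0.0675]
tool_rot: [-2.268, -2.171, 0.005]
wrist_force: [0.1, 0.8, 0.6]
width: 0.0122
finger_force: 0.0
```

Request:
jog_arm:
  increments:
    - {"delta_pos":[0,0,-0.05],"roll":0}
    - {"delta_pos":[0,0,-0.05],"roll":0}
    - {"delta_pos":[-0.06,0,0],"roll":0}
    - {"delta_pos":[-0.06,0,0],"roll":0}
    - {"delta_pos":[-0.06,0,0],"roll":0}
    - {"delta_pos":[-0.06,0,0],"roll":0}
    - {"delta_pos":[-0.06,0,0],"roll":0}
    - {"delta_pos":[0,0,0],"roll":0}

```text
clock: 26.02
eef_pos: [0.6502, -0.1954, 0.169]
tool_rot: [2.275, 2.165, -0.001]
wrist_force: [0.2, 0.4, -0.2]
width: 0.0118
finger_force: 0.0
```

```bash
python3 - <<'E'
from h import *
from rig import camera,observe
a=camera("top")[70:310,170:600];b=camera("scene")[180:480,50:530]
a=cv2.resize(a,(480,268))
cv2.imwrite("pics/s13.png",cv2.vconcat([a,b]));print(observe()['clock'])
E
```

```text
26.125
```

View pics/s13.png

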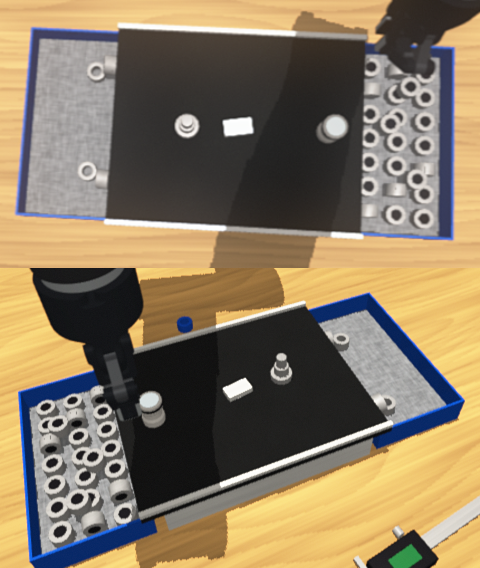

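All four bushes are in the catch bin, at px (97,71), (110,66), (88,172) and (101,180) in the upper half. The loupe, master and block are unmoved, and the arm is clear.

```bash
python3 -c "
from rig import order
print(order.job_done())"
```

```text
the job is handed in; nothing more can be done
None
```

I swept all four bushes over the open end into the empty bin and handed the job in at about 26 s; the last picture shows the loupe, master and gauge block where they started, but no verdict was returned.

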